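Lift the hot melting-pot lid onto its folding trivet

ROBOT

A 7-joint arm with a two-finger parallel gripper is mounted at the origin on the work surface. World frame = base frame: x ahead of the robot, y to its left, z up, the work surface at z = 0. Lengths are in m, angles in rad, forces in N, time in s.
With the tool pointing down it reaches from about 0.425 to 0.95 m from the base axis. Payload 4.7 kg.
Tool frame: the origin (TCP) lies midway between the tips of the shut fingers; the grasp point (between the pads) lies 19 mm behind it; z points along the fingers, y is the line along which they close (so a half turn about z gives the same grasp; the last joint's range is limited). The gripper opens to 87 mm and grips with 3 to 60 N. Pads are 19 mm wide; open, the fingers measure 117 mm over their backs; the gripper's body (75 mm by 190 mm) begins 51 mm behind the grasp point.
Start: joints at [-1.354, 0.469, -0.049, 1.532, 0.024, 1.141, -0.082], TCP at [0.164, 0.655, 0.223] pointing down, gripper open.
Joint ranges: [-2.59, 2.59], [-0.33, 1.99], [-1.39, 1.29], [0.1, 2.45], [-1.04, 4.18], [0.21, 1.99], [-2.66, 2.66]. Speed limits (rad/s): [2.57, 2.57, 3.14, 3.14, 3.14, 3.14, 3.14].

INTERFACE

Orientations are given as a rotation vector (axis times angle).
In Python, from workcell import bot gives the robot as it stands.
- The arm moves only by the shell command python3 -m handwheel 'ROWS' [FORCE]. ROWS is text: rows parted by semicolons, each of 5 numbers parted by spaces: the shift along the world's x, y, z in units of 60 mm (1.0 is 60 mm), then the turn about the world's z in units of 5 degrees (1.0 is 5 degrees), then the opening, from -1 (shut) to 1 (fully open). In form: dx dy dz yaw gripper; .... A call has exactly 10 rows; each row shifts and turns the commanded pose from where the row before left it; what a row does not reach is not made up. A row lasts 1/8 s, in which the tool goes at most 62.5 mm and 10.7 degrees, less where a joint would pass 70% of its speed; a pose out of reach is approached as far as the arm can. A call is refused whole if a number of a shift passes 1 or a number of a turn 1, either way. A call with a gripper value outside its range is refused whole. The fingers move at their own pace and stop on an object; FORCE is the grip in N (left out, the last holds). Time passes only in rows, so rows that do not move let the fingers close, or fill a call up. It gives the time, the measured TCP pose, the force, the opening and the grip force at its end, in the units of the state.
- bot.state(): the state, without advancing time (a new reading comes with each control period).
- bot.capture(name): name is "scene" or "top" or "wrist"; returns a dict with "color" (480x640x3 uint8, blue, green, red), "range_z" (480x640 float32, m along the optical axis (not along the pixel's ray), 0 where there is no reading), "K" (3x3 intrinsics, pixels), "rvec" (rotation vector, rad) and "tvec" (3), from world to camera coordinates, as OpenCV has them; the wrist camera has in their place "tool_from_camera" (4x4, takes a point from camera to tool coordinates, whose origin is the TCP and whose axes are the flange's). Camera axes: x right, y down, z forward; pixel columns grow to the right and rows downward; lengths in m; the calibration is good to about 2 mm. A picture is of the moment at which its call begins: read the wrist's pose just before it.
- bot.close_job(): hands the job in; it is judged then, once.
Trained networks look in a picture, given as the dict that the camera call returned (one of the last four; its "shot" number tells which), for a name from the list of things; names that differ only in an ending like _2 or _b are one class to them, and where a whole thing is asked for, a point or a joint stands for the part that bears it (a point fixed in the world has none). Each returns a list of dicts, best first, with "confidence" (0 to 1); they miss things now and then, are a little off and sometimes report something else, mostly with a low value. They report only what shows in the picture. A call takes as long as a camera call. They do not tell look-alikes from the thing itself.
- bot.regions_of(query, picture): "mask" (480x640 bool, what is visible of it) and "box" ([left, top, right, bottom] in pixels, round what is visible of it).
The state is a dict: "clock": time; "q": joint angles; "joint_velocities": joint speeds; "joint_torque": joint torques, N m; "position": TCP position; "eef_rot": TCP orientation; "contact_force": force on the tool from outside, world axes, zero at the start; "moment": the same for the moment, N m; "opening": finger opening in m; "grasp_force": force on a finger pad.
Only numpy, scipy, OpenCV 4.12 (cv2) and the standard library are available. Lean on these libraries where they do the work, as an engineer would, in place of code of your own. Each camera call takes 0.05 s, during which the arm holds its last target. There are 200 camera calls.

TASK

Swing the trivet's folded leg out all the way to its stop. Then take the lid lifter from its rest, hook the hot lid of the melting pot by its loop, lift it off and set it down gently on the trivet's three studs, keeping it level and never touching it with the hand. Unhook, put the lifter back leaning in its rest as it was, let go, and leave the trophy, jar and padlock alone.

Things in the scene. Friction and masses are not known exactly. Their poses are not given: they have to be found in the camera images.
- pot: Grey round electric melting pot fixed to the bench, 160 mm across; black dial on its front (-x). Origin: centre of its underside, z up. The lid lies on a ledge 96 mm up, inside a raised lip (inner radius 74 mm, top at 102 mm).
- hood (a point): Centre of the underside of the aluminium fume hood over the pot, 255 mm up: a fixed drum 120 mm across, 45 mm high, cone and pipe above to 352 mm. Its 20 mm pipe comes down to the bench behind the pot, 108 mm from the axis along the pot's +x. No room for a hand straight above the lid: come slanting from the robot's side.
- lid: Plain steel lid, hot: flat disc 136 mm across, 6 mm thick, about 0.3 kg. Origin: centre of its underside, z up. A loop of 8 mm round bar stands on it in its y-z plane: feet at y +-32 mm; top stretch level along y from -10 to +10 mm, sloping down to y +-27, z 36 mm. Balanced under the loop's middle. Starts on the pot's ledge.
- lid_bar (a point): Middle of the loop's top bar, on its centre line, 46 mm above the lid's underside; 36 mm free between the lid's top face and the bar's underside. Axes as the lid: a hook passes through the loop along x, from either side.
- lifter: Lid lifter, 0.1 kg: hook of 8 mm steel bar, wooden handle. Held to lift as it stands in its rest: z up, prong level along +x. Origin: bar's centre line at the heel, where shaft meets prong. Shaft leans back 35 degrees from vertical towards -x: bare bar to 60 mm from the heel, then handle to 165 mm (22 mm deep, 18 mm wide along y).
- hook_lip (a point): Centre of the hook lip's end, 22 mm ahead of the heel and 12 mm above it (hook 20 mm high over all). A bar hung on the prong sits between shaft and lip, its centre 4 to 14 mm ahead of the heel and 8 mm above it.
- lifter_grip (a point): Where to grip the handle: on its centre line, 135 mm up the shaft from the heel (77 mm behind and 111 mm above the lifter's origin). Fingers close along the lifter's y, on the 18 mm width. Axes as the lifter.
- rest: Lifter rest, dark steel, fixed: base plate 150 x 80 x 8 mm with hook guides, and a U saddle holding the handle 80 mm up the shaft between cheeks 36 mm apart, 19 mm high. Origin: on the bench under the lifter's heel, +x the way the prong points. Home, the lifter's origin is 12 mm above this one, axes agreeing. It lifts out up and forwards and goes back by the reverse.
- rest_grip (a point): Where lifter_grip lies when the lifter is home in its rest.
- trivet: Folding trivet, dark steel, fixed. Origin: hub centre on the bench, z up. Three arms, each with a stud 12 mm wide 46 mm from the hub's axis. Two arms, 56 mm long, are fixed and point at -10 and 110 degrees from its x axis (counter-clockwise); the third is the swinging leg. Only with the leg out do the studs carry the lid.
- trivet_top (a point): On the hub's axis at the height of the stud tops, 30 mm above the bench (the hub is 24 mm high): where the centre of the lid's underside goes.
- trivet_leg (a joint): Angle of the swinging leg, rad. At 0 it is folded and points at 130 degrees in the trivet's frame, beside a fixed arm; it grows counter-clockwise from above to its stop at 1.745, where it points at 230 degrees. It stays where it is left and takes about 1.5 N at the tab to move.
- leg_tab (a point): On the upright tab at the end of the swinging leg, 100 mm from the hub's axis, 60 mm above the bench. The tab is 14 mm wide along the swing, 8 mm along the leg, and reaches from 12 to 76 mm above the bench. Push here from the folded side.
- trophy: Brass trophy cup, 125 mm high, 72 mm wide. Bystander. Origin: centre of its underside.
- jar: Lidded jar, 60 mm across, 75 mm high. Bystander. Origin: centre of its underside.
- padlock: Brass padlock lying flat, body 45 x 40 x 22 mm, shackle along its +x. Bystander. Origin: centre of its body's underside.
There are look-alikes about, which are no part of the job. Of the things that look like the lifter, the middle-sized one is meant.

How it is judged:
By the outcome, as a careful person would: the job done as asked, in the order asked, and still so for the second after the job is handed in, with the robot touching nothing.
It also fails if it takes over 72 s, if anything falls off the work surface, if the arm or the gripper's body presses on something with over 40 N, if the wrist force passes 120 N, or if a joint passes its speed limit or range.

## Working session

There is one attempt and no reset: what is moved stays moved. The work goes in short steps, Python scripts to look and compute and a shell command to move; the robot and the scene stay as the last step left them, time stands still between calls to the robot, and variables do not carry over. Pictures are saved under pics/ and viewed, at most 10 in all, crops included, and the job is handed in when it is done.

```bash
mkdir -p pics; ls; cat > h.py <<'E'
import numpy as np,cv2
from workcell import bot
from scipy.spatial.transform import Rotation as R
def cloud(c,st=None):
    K=c["K"];z=c["range_z"];v,u=np.mgrid[0:480,0:640]
    P=np.stack([(u-K[0,2])/K[0,0]*z,(v-K[1,2])/K[1,1]*z,z],-1)
    if "rvec" in c:
        M=R.from_rotvec(np.ravel(c["rvec"])).as_matrix();return (P-np.ravel(c["tvec"]))@M
    T=c["tool_from_camera"];P=P@T[:3,:3].T+T[:3,3]
    return P@R.from_rotvec(st["eef_rot"]).as_matrix().T+st["position"]
E
python3 - <<'E'
from h import *
s=bot.state();print({k:np.round(v,3) for k,v in s.items()})
for n in("scene","top"):
    c=bot.capture(n);cv2.imwrite(f"pics/{n}0.png",c["color"]);P=cloud(c);np.savez(n+"0.npz",P=P,c=c["color"],K=c["K"],rvec=c["rvec"],tvec=c["tvec"])
    for q in["pot","lid","hood","lifter","rest","trivet","trivet_leg","trophy","jar","padlock"]:
        for r in bot.regions_of(q,c)[:4]:
            m=r["mask"]&(c["range_z"]>0);p=P[m]
            if len(p):print(n,q,round(r["confidence"],2),np.round(r["box"]),m.sum(),np.round(np.median(p,0),3),np.round(np.percentile(p,2,0),3),np.round(np.percentile(p,98,0),3))
E
```

```text
pics
{'clock': np.float64(0.0), 'q': array([-1.354,  0.469, -0.049,  1.534,  0.024,  1.141, -0.082]), 'joint_velocities': array([ 0.   ,  0.   , -0.   ,  0.   , -0.   ,  0.001, -0.   ]), 'joint_torque': array([-0.0000e+00, -5.0798e+01, -8.1000e-02, -2.3615e+01, -6.1000e-02,
        3.8000e-02,  0.0000e+00]), 'position': array([0.164, 0.654, 0.221]), 'eef_rot': array([-3.850e-01, -3.118e+00,  3.000e-03]), 'contact_force': array([-0.085,  0.398, -0.599]), 'moment': array([-0.058, -0.042, -0.029]), 'grasp_force': np.float64(0.0), 'opening': np.float64(0.087)}
scene pot 0.65 [234. 165. 305. 338.] 6320 [0.668 0.025 0.11 ] [ 0.543 -0.055  0.001] [0.731 0.091 0.348]
scene lid 0.71 [241. 244. 298. 279.] 1510 [0.614 0.026 0.101] [ 0.546 -0.047  0.096] [0.672 0.077 0.141]
scene lid 0.64 [232. 166. 306. 335.] 6303 [0.668 0.025 0.112] [ 0.542 -0.057 -0.   ] [0.731 0.091 0.348]
scene lid 0.64 [289. 237. 305. 250.] 130 [0.417 0.03  0.019] [ 0.369  0.006 -0.001] [0.44  0.044 0.024]
scene lid 0.36 [378. 236. 419. 289.] 1335 [0.454 0.289 0.007] [ 0.383  0.246 -0.001] [0.527 0.332 0.076]
scene hood 0.
[... 2366 characters left out ...]
[0.597 0.02  0.307] [ 0.526 -0.052  0.038] [0.708 0.086 0.352]
top trivet_leg 0.68 [458. 265. 486. 292.] 230 [ 0.466 -0.24   0.022] [ 0.436 -0.27  -0.002] [ 0.496 -0.207  0.078]
top trophy 0.65 [264. 150. 299. 187.] 1083 [0.719 0.186 0.123] [0.695 0.157 0.002] [0.76  0.218 0.129]
top jar 0.61 [440. 162. 468. 195.] 680 [ 0.694 -0.203  0.073] [ 0.672 -0.232  0.012] [ 0.724 -0.18   0.08 ]
top jar 0.34 [222. 264. 264. 324.] 1773 [0.451 0.28  0.009] [0.374 0.246 0.002] [0.516 0.331 0.084]
top padlock 0.74 [347. 278. 366. 314.] 468 [0.422 0.025 0.02 ] [ 0.393  0.006 -0.001] [0.464 0.044 0.028]
top padlock 0.65 [330. 206. 390. 245.] 977 [0.566 0.031 0.102] [ 0.54  -0.042  0.097] [0.62  0.079 0.108]
```

View pics/scene0.png

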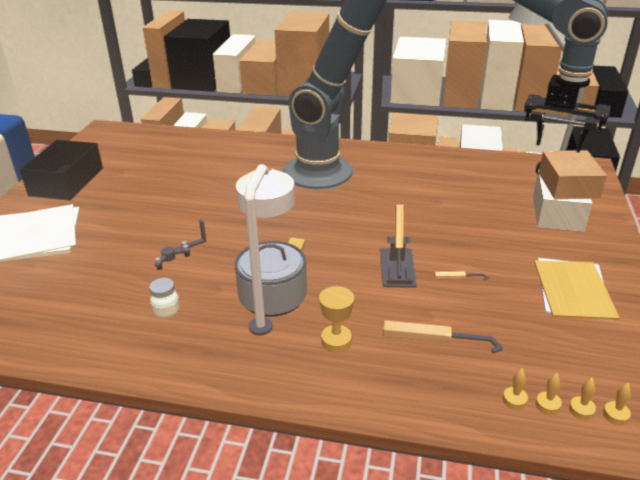

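View pics/top0.png

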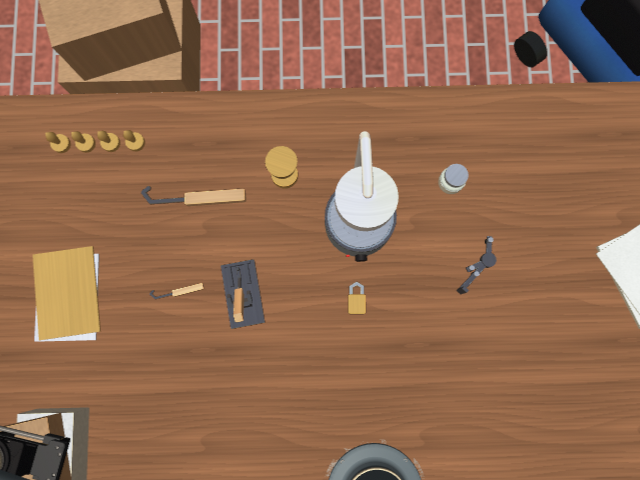

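The scene shows the middle-sized lifter in the rest (scene ~400,245; top ~240,295), with a larger and a smaller one lying loose. The trivet hub is at top ~(488,260), with the tab at (462,290). The pot sits under the hood at (362,215).

```bash
python3 - <<'E'
from h import *
from scipy.optimize import least_squares
D={n:np.load(n+"0.npz") for n in("scene","top")}
def sel(n,lo,hi):
    P=D[n]["P"].reshape(-1,3);return P[((P>lo)&(P<hi)).all(1)]
def circ(p,r):
    f=least_squares(lambda x:np.hypot(*(p[:,:2]-x).T)-r,p[:,:2].mean(0),loss="soft_l1",f_scale=.002);return np.round(f.x,4),round(np.sqrt(np.mean(f.fun**2)),4)
for n in D:
    print(n)
    t=sel(n,[.2,-.5,-.05],[.9,.6,.02]); t=t[abs(t[:,2])<.006]
    A=np.c_[t[:,:2],np.ones(len(t))];print("table",np.round(np.linalg.lstsq(A,t[:,2],rcond=None)[0],4))
    p=sel(n,[.5,-.1,.02],[.75,.12,.09]);print("pot r80",circ(p,.08),len(p))
    p=sel(n,[.5,-.1,.2],[.8,.12,.295]);print("hood z.2-.295",circ(p,.06),len(p))
    p=sel(n,[.68,-.1,.01],[.8,.12,.2]);p=p[np.hypot(*(p[:,:2]-[.615,.022]).T)>.09];print("pipe",circ(p,.01) if len(p) else 0,len(p))
    p=sel(n,[.55,-.04,.112],[.68,.1,.155]);
    if len(p)>5:
        c=p.mean(0);w=np.linalg.svd(p[:,:2]-c[:2])[2][0];print("loop",c,p[:,2].max(),np.degrees(np.arctan2(w[1],w[0])),len(p),np.round(p.min(0),3),np.round(p.max(0),3))
    p=sel(n,[.35,.22,.004],[.55,.36,.0125]);r=cv2.minAreaRect(p[:,:2].astype(np.float32)*1000);print("rest",r,len(p))
    p=sel(n,[.33,.24,.085],[.55,.33,.2]);c=p.mean(0);w=np.linalg.svd(p-c)[2][0];w*=np.sign(w[0]);print("handle",c.round(4),w.round(3),np.degrees(np.arctan2(w[1],w[0])),len(p),p.min(0),p.max(0))
    p=sel(n,[.35,-.33,.04],[.6,-.15,.09]);print("tab",p.mean(0).round(4),p.min(0).round(3),p.max(0).round(3),len(p))
    p=sel(n,[.35,-.33,.025],[.6,-.15,.034]);print("studs",np.round(p[::max(1,len(p)//25)],3).tolist(),len(p))
E
```

```text
scene
table [ 0.0005 -0.0011 -0.002 ]
pot r80 (array([0.6101, 0.0137]), np.float64(0.0131)) 1687
hood z.2-.295 (array([ 0.6715, -0.0072]), np.float64(0.0212)) 1212
pipe (array([0.7176, 0.016 ]), np.float64(0.0019)) 677
loop [0.60821239 0.02311712 0.135391  ] 0.1476712981179177 104.72655318445535 117 [ 0.598 -0.007  0.112] [0.62  0.047 0.148]
rest ((433.55157470703125, 292.3465576171875), (192.6077880859375, 102.12513732910156), 12.51335334777832) 673
handle [0.4222 0.283  0.1171] [ 0.586  0.105 -0.804] 10.202424689517088 264 [0.39095153 0.27011401 0.08519933] [0.45282118 0.29503186 0.15056286]
tab [ 0.4475 -0.213   0.0589] [ 0.439 -0.222  0.041] [ 0.455 -0.206  0.074] 59
studs [[0.441, -0.214, 0.034], [0.447, -0.218, 0.031], [0.452, -0.213, 0.032], [0.452, -0.208, 0.032], [0.45, -0.217, 0.027], [0.449, -0.212, 0.027], [0.446, -0.208, 0.025], [0.484, -0.252, 0.033], [0.486, -0.254, 0.031], [0.485, -0.25, 0.031], [0.488, -0.254, 0.029], [0.486, -0.249, 0.028], [0.492, -0.252, 0.029], [0.486, -0.25, 0.025], [0.494, -0.243, 0.029], [0.495, -0.249, 0.026], [0.498, -0.242, 0.029], [0.502, 
[... 799 characters left out ...]
 47
studs [[0.563, -0.283, 0.025], [0.557, -0.283, 0.03], [0.555, -0.285, 0.032], [0.553, -0.288, 0.028], [0.525, -0.28, 0.028], [0.523, -0.282, 0.026], [0.52, -0.274, 0.031], [0.519, -0.273, 0.025], [0.518, -0.298, 0.027], [0.514, -0.275, 0.026], [0.512, -0.268, 0.026], [0.511, -0.293, 0.026], [0.508, -0.3, 0.026], [0.507, -0.279, 0.026], [0.506, -0.295, 0.026], [0.502, -0.267, 0.025], [0.501, -0.289, 0.031], [0.5, -0.288, 0.025], [0.497, -0.284, 0.029], [0.495, -0.252, 0.028], [0.493, -0.252, 0.027], [0.491, -0.268, 0.027], [0.489, -0.247, 0.027], [0.484, -0.261, 0.026], [0.479, -0.251, 0.03], [0.477, -0.251, 0.028], [0.474, -0.25, 0.031], [0.45, -0.225, 0.026], [0.441, -0.209, 0.034]] 174
```

```bash
python3 -m handwheel '0 0 1 0.5 1; 0.3 -0.6 1 0.5 1; 0.4 -0.7 0.1 0.5 1; 0.4 -0.7 0 0.5 1; 0.4 -0.7 0 0.5 1; 0.4 -0.7 0 0.5 1; 0.4 -0.7 0 0.5 1; 0.5 -0.7 0 0.5 1; 0.5 -0.7 0 0.5 1; 0 0 0 0.5 1' 60; python3 - <<'E'
from h import *
s=bot.state();c=bot.capture("wrist");print(s["position"],s["eef_rot"],s["contact_force"]);print(c["tool_from_camera"].round(3),c["K"])
P=cloud(c,s);np.savez("w1.npz",P=P,c=c["color"]);cv2.imwrite("pics/w1.png",c["color"])
E
```

```text
clock: 2.35
position: [0.3627, 0.3255, 0.341]
eef_rot: [-0.288, 3.127, -0.001]
contact_force: [-0.6, 1.1, 0.5]
opening: 0.087
grasp_force: 0.0
[0.36272404 0.32550536 0.34100339] [-2.87525419e-01  3.12697284e+00 -5.31007735e-04] [-0.58430655  1.12886684  0.53724369]
[[ 0.    -0.954 -0.3    0.082]
 [ 1.     0.    -0.001  0.001]
 [ 0.001 -0.3    0.954 -0.162]
 [ 0.     0.     0.     1.   ]] [[405.82949945   0.         321.85067728]
 [  0.         405.82949945 238.71008991]
 [  0.           0.           1.        ]]
```

View pics/w1.png

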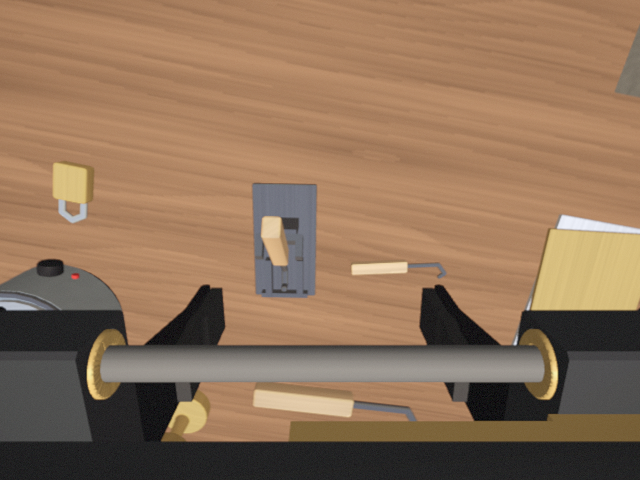

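The wrist view shows the rest plate with corners ~(253,184)–(316,296) and the lifter's handle top at ~(272,220). The rest's axis is nearly aligned with the tool.

```bash
cat >> h.py <<'E'
def rays(c,uv,s,z):
    K=c["K"];uv=np.atleast_2d(uv).astype(float);d=np.c_[(uv-K[[0,1],2])/K[0,0],np.ones(len(uv))]
    if "rvec" in c:
        M=R.from_rotvec(np.ravel(c["rvec"])).as_matrix();o=-M.T@np.ravel(c["tvec"]);d=d@M
    else:
        T=c["tool_from_camera"];A=R.from_rotvec(s["eef_rot"]).as_matrix();o=A@T[:3,3]+s["position"];d=d@(A@T[:3,:3]).T
    return o+d*((z-o[2])/d[:,2])[:,None]
E
python3 - <<'E'
from h import *
s=bot.state();c=bot.capture("wrist");P=cloud(c,s);im=c["color"]
hsv=cv2.cvtColor(im,cv2.COLOR_BGR2HSV)
m=((hsv[...,1]<110)&(hsv[...,2]<140)).astype(np.uint8);m[:,:235]=0;m[:,335:]=0;m[:170]=0;m[305:]=0
k,l,st,_=cv2.connectedComponentsWithStats(m);i=1+np.argmax(st[1:,4]);print(st[i])
ys,xs=np.nonzero(l==i)
w=rays(c,np.c_[xs,ys],s,.008);r=cv2.minAreaRect((w[:,:2]*1000).astype(np.float32));print("rest",r)
# handle
q=P.reshape(-1,3);h=q[((q>[.33,.24,.085])&(q<[.55,.33,.2])).all(1)];h0=h.mean(0);print("handle",h0,np.linalg.svd(h-h0)[2][0],h.min(0),h.max(0),len(h))
hm=((P[...,2]>.06)&(hsv[...,1]>80)&(P[...,1]>.2)).astype(np.uint8);hm[:,:245]=0;hm[:,320:]=0
# handle centreline: per-row mid of handle pixels, world at depth
for v in range(216,268,4):
    u=np.nonzero(hm[v])[0]
    if len(u)>3: print(v,u.min(),u.max(),P[v,int(u.mean())].round(4),(P[v,u.max()]-P[v,u.min()]).round(4))
t=q[(abs(q[:,2])<.01)];print("table z",np.median(t[:,2]))
E
```

```text
[ 250  183   64  116 5943]
rest ((449.3035888671875, 292.4355163574219), (153.52792358398438, 79.26841735839844), 9.309513092041016)
handle [0.40689297 0.28626298 0.12901883] [ 0.64786139  0.11562367 -0.75293213] [0.38102409 0.26407711 0.08505738] [0.44487326 0.31534006 0.15273213] 990
220 259 277 [0.3841 0.2817 0.1407] [-0.0028  0.0162 -0.0011]
224 248 278 [0.3872 0.2791 0.1456] [ 0.1077 -0.0218 -0.3688]
228 258 279 [0.3893 0.286  0.1471] [ 0.0034  0.0175 -0.023 ]
232 258 280 [0.3922 0.2876 0.149 ] [ 0.0063  0.0181 -0.0324]
236 258 281 [0.3953 0.2909 0.1495] [ 0.011   0.0183 -0.0463]
240 259 282 [0.4002 0.287  0.1488] [ 0.0131  0.0187 -0.0515]
244 261 283 [0.4074 0.2886 0.1381] [ 0.0141  0.0186 -0.0525]
248 263 284 [0.4152 0.2895 0.1268] [ 0.016   0.0183 -0.0561]
252 265 284 [0.4231 0.2905 0.116 ] [ 0.013   0.0174 -0.0456]
256 266 284 [0.4311 0.2915 0.1056] [ 0.0082  0.0177 -0.0314]
260 268 284 [0.4414 0.2925 0.09  ] [ 0.0034  0.0166 -0.0172]
264 269 283 [0.4518 0.2925 0.0755] [-0.0032  0.0156  0.0005]
table z -0.0005466322782694821
```

```bash
python3 -m handwheel '0 -0.7 0.5 0 1; 0 -0.7 0 0 1; 0 -0.7 0 0 1; 0.3 -0.7 0 0 1; 0.3 -0.7 0 0 1; 0.3 -0.7 0 0 1; 0.4 -0.7 0 0 1; 0.4 0 0 0 1; 0 0 0 0 1; 0 0 0 0 1'; python3 - <<'E'
from h import *
s=bot.state();c=bot.capture("wrist");print(s["position"],s["eef_rot"]);P=cloud(c,s);np.savez("w2.npz",P=P,c=c["color"]);cv2.imwrite("pics/w2.png",c["color"])
q=P.reshape(-1,3)
p=q[((q>[.54,-.05,.113])&(q<[.68,.1,.155])).all(1)];
print(len(p),p.min(0),p.max(0)); t=p[p[:,2]>.138];print(t.mean(0),len(t))
w=np.linalg.svd(p[:,:2]-p[:,:2].mean(0))[2][0];print(p.mean(0),np.degrees(np.arctan2(w[1],w[0])))
E
```

```text
clock: 3.7
position: [0.4611, 0.0366, 0.3703]
eef_rot: [0.301, -3.126, -0.0]
contact_force: [0.3, -0.6, -0.5]
opening: 0.0871
grasp_force: 0.0
[0.46113232 0.03659662 0.37026098] [ 3.01460966e-01 -3.12607859e+00 -9.54367483e-05]
528 [ 0.59444848 -0.01537997  0.11305057] [0.61630246 0.0494955  0.14785191]
[0.60498676 0.01744652 0.1428011 ] 292
[0.60428217 0.01822039 0.1366508 ] 104.40084774723724
```

View pics/w2.png

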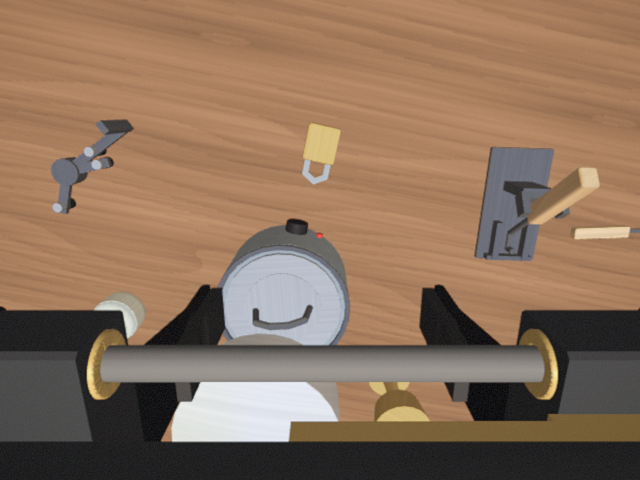

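The wrist view shows the lid's loop at ~(283,318), clear of the hood. The trivet is at upper left, with the hub at ~(67,170), studs at ~(89,153), (103,162) and (62,207), and the tab at ~(115,127). I'll zoom in on the trivet and loop.

```bash
python3 - <<'E'
import cv2,numpy as np
im=cv2.imread("pics/w2.png");a=cv2.resize(im[110:220,40:150],None,fx=5,fy=5,interpolation=cv2.INTER_CUBIC)[:,:400]
a=cv2.resize(im[112:217,45:140],(380,420),interpolation=cv2.INTER_CUBIC)
b=cv2.resize(im[280:350,235:335],(400,280),interpolation=cv2.INTER_CUBIC)
o=np.zeros((420,790,3),np.uint8);o[:,:380]=a;o[:280,390:]=b;cv2.imwrite("pics/z2.png",o)
E
```

```text
(no output)
```

View pics/z2.png

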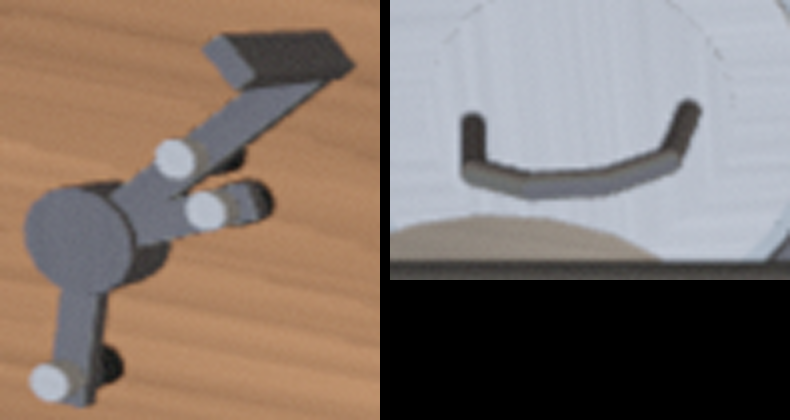

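```bash
python3 - <<'E'
from h import *
from scipy.optimize import least_squares
s=bot.state();c=bot.capture("wrist");P=cloud(c,s)
f=lambda uv,z:rays(c,uv,s,z)[0][:2].round(4)
hub=f((64.75,171.5),.024);sl=f((89,151.75),.03);s1=f((96.5,164.75),.03);s0=f((57.5,207.5),.03);tab=f((102.5,127.25),.076)
print("hub",hub);
for n,p in(("leg",sl),("110",s1),("-10",s0),("tab",tab)):
    d=p-hub;print(n,p,np.hypot(*d),np.degrees(np.arctan2(d[1],d[0])))
def g(x):
    t=x[2];e=[]
    for p,a,r,w in((hub,0,0,1),(s1,110,.046,1),(s0,-10,.046,1),(sl,130,.046,1),(tab,130,.1,1)):
        an=t+np.radians(a);e+=list((x[:2]+r*np.array([np.cos(an),np.sin(an)])-p)*w)
    return e
r=least_squares(g,[*hub,.17]);print("trivet",r.x[:2].round(4),np.degrees(r.x[2]),np.round(r.fun,4))
a=f((255,323),.133);b=f((306.5,319.5),.133);m=f((279,326.75),.145);print("loop",a,b,(a+b)/2,m,np.hypot(*(b-a)),np.degrees(np.arctan2(*(b-a)[::-1])))
q=P.reshape(-1,3)
p=q[((q>[.5,-.08,.098])&(q<[.72,.13,.108])).all(1)];print("rimband",len(p))
d=q[((q>[.5,-.08,.015])&(q<[.62,.13,.085])).all(1)]
for pp in(d,):
  r=least_squares(lambda x:np.hypot(*(pp[:,:2]-x).T)-.08,[.6,.02],loss="soft_l1",f_scale=.001);print("pot side",r.x,len(pp))
top=P[...,2];im=c["color"]
for u in(250,283,320):
    print(u,[(v,P[v,u].round(3).tolist()) for v in range(240,270,3)])
t=q[abs(q[:,2])<.01];print(np.median(t[:,2]))
l=q[((q>[.55,-.05,.09])&(q<[.59,.08,.115])).all(1)];print("lid top z",np.percentile(l[:,2],[10,50,90]))
E
```

```text
hub [ 0.5125 -0.2804]
leg [ 0.4809 -0.248 ] 0.04525836939174893 134.28384005452958
110 [ 0.495  -0.2386] 0.04531544990397863 112.7171247078098
-10 [ 0.5589 -0.2856] 0.04669047011971501 -6.394397765227637
tab [ 0.4424 -0.2095] 0.09970366091573564 134.67492105128034
trivet [ 0.513  -0.2808] 4.390754559146413 [ 0.0005 -0.0004 -0.001  -0.0003 -0.0001  0.0003 -0.0001  0.0001  0.0007
  0.0002]
loop [ 0.6134 -0.0088] [0.5983 0.0462] [0.60585 0.0187 ] [0.606 0.018] 0.057035164591679725 105.35203596794122
rimband 8865
pot side [0.60822806 0.01699556] 1827
250 [(240, [0.551, -0.039, 0.041]), (243, [0.549, -0.036, 0.059]), (246, [0.546, -0.034, 0.076]), (249, [0.545, -0.031, 0.091]), (252, [0.545, -0.03, 0.1]), (255, [0.547, -0.029, 0.103]), (258, [0.554, -0.029, 0.095]), (261, [0.556, -0.028, 0.098]), (264, [0.558, -0.027, 0.102]), (267, [0.562, -0.027, 0.102])]
283 [(240, [0.529, 0.004, 0.083]), (243, [0.529, 0.005, 0.093]), (246, [0.53, 0.006, 0.102]), (249, [0.534, 0.006, 0.102]), (252, [0.539, 0.007, 0.096]), (255, [0.541, 0.007, 0.1]), (258, [0.544, 0.008, 0.101]), (261, [0.548, 0.009, 0.1]), (264, [0.551, 0.009, 0.102]), (267, [0.556, 0.01, 0.1])]
320 [(240, [0.535, 0.049, 0.039]), (243, [0.534, 0.048, 0.054]), (246, [0.535, 0.049, 0.062]), (249, [0.535, 0.049, 0.074]), (252, [0.535, 0.049, 0.084]), (255, [0.535, 0.049, 0.094]), (258, [0.536, 0.049, 0.102]), (261, [0.54, 0.05, 0.102]), (264, [0.546, 0.051, 0.095]), (267, [0.548, 0.051, 0.098])]
-0.0005416612517497588
lid top z [0.09981805 0.10164408 0.10297196]
```

```bash
python3 -m handwheel '0 -0.5 0 -1 -1; 0 -0.5 0 -1 -1; 0 -0.5 0 -1 -1; 0 -0.5 0 -1 -1; 0 -0.5 -0.5 -1 -1; 0 -0.5 -0.6 -1 -1; 0 -0.5 -0.6 -1 -1; 0.1 -0.2 -0.6 -1 -1; 0 0 -0.6 -1 -1; 0 0 -0.6 -1 -1' 60; python3 - <<'E'
from h import *
s=bot.state();print(s["opening"],s["q"].round(2), ((2*np.degrees(np.arctan2(s["eef_rot"][1],s["eef_rot"][0]))-90)%180))
E
```

```text
clock: 5.05
position: [0.4675, -0.1883, 0.1595]
eef_rot: [1.061, 2.956, -0.001]
contact_force: [-0.0, -0.4, 0.1]
opening: 0.0019
grasp_force: 0.0
0.0018978267111142953 [-0.29  0.31  0.72  2.03 -0.26  0.89  1.45] 50.51245599117678
```

```bash
python3 - <<'E'
import numpy as np
hub=np.array([.513,-.2808])
C=lambda ph,d:hub+.1*np.array([np.cos(ph),np.sin(ph)])-d*np.array([-np.sin(ph),np.cos(ph)])
p=np.array([.4675,-.1868])
for i in range(0,22):
    ph=np.radians(134.4+5*i);n=C(ph,.022);d=(n-p)/.06;print(i,d.round(2),n.round(4));p=p+d.round(2)*.06
E
python3 -m handwheel '0 0 -0.5 -1 -1; 0 0.05 -0.5 0 -1; 0 0 -0.5 0 -1; 0 0 -0.5 0 -1; 0 0 0 0 -1; 0 0 0 0 -1; -0.05 -0.05 0 0 -1; -0.05 -0.05 0 0 -1; -0.05 -0.05 0 0 -1; 0 0 0 0 -1'
```

```text
0 [-0.15 -0.12] [ 0.4588 -0.194 ]
1 [-0.12 -0.08] [ 0.4514 -0.199 ]
2 [-0.11 -0.1 ] [ 0.4445 -0.2047]
3 [-0.11 -0.1 ] [ 0.4381 -0.211 ]
4 [-0.1  -0.12] [ 0.4323 -0.2178]
5 [-0.08 -0.12] [ 0.4271 -0.225 ]
6 [-0.08 -0.13] [ 0.4226 -0.2327]
7 [-0.06 -0.13] [ 0.4188 -0.2408]
8 [-0.05 -0.14] [ 0.4156 -0.2491]
9 [-0.04 -0.14] [ 0.4132 -0.2578]
10 [-0.03 -0.15] [ 0.4116 -0.2665]
11 [-0.02 -0.15] [ 0.4107 -0.2754]
12 [ 0.   -0.15] [ 0.4107 -0.2844]
13 [ 0.01 -0.14] [ 0.4114 -0.2933]
14 [ 0.03 -0.15] [ 0.4128 -0.3021]
15 [ 0.04 -0.15] [ 0.4151 -0.3107]
16 [ 0.05 -0.14] [ 0.4181 -0.3191]
17 [ 0.06 -0.13] [ 0.4218 -0.3273]
18 [ 0.07 -0.13] [ 0.4262 -0.335 ]
19 [ 0.09 -0.12] [ 0.4312 -0.3424]
20 [ 0.09 -0.12] [ 0.4369 -0.3493]
21 [ 0.1 -0.1] [ 0.4432 -0.3557]
clock: 6.3
position: [0.4585, -0.1927, 0.0407]
eef_rot: [1.18, 2.911, 0.0]
contact_force: [0.4, 0.2, -1.1]
opening: 0.0002
grasp_force: 0.0
```

```bash
python3 -m handwheel '-0.12 -0.10 0 1 -1; -0.11 -0.10 0 1 -1; -0.11 -0.10 0 1 -1; -0.10 -0.12 0 1 -1; -0.08 -0.12 0 1 -1; -0.08 -0.13 0 1 -1; -0.06 -0.13 0 1 -1; -0.05 -0.14 0 1 -1; -0.04 -0.14 0 1 -1; -0.03 -0.15 0 1 -1'; python3 -m handwheel '-0.02 -0.15 0 1 -1; 0 -0.15 0 1 -1; 0.01 -0.14 0 1 -1; 0.03 -0.15 0 1 -1; 0.04 -0.15 0 1 -1; 0.05 -0.14 0 1 -1; 0.06 -0.13 0 1 -1; 0.07 -0.13 0 1 -1; 0.09 -0.12 0 1 -1; 0.04 -0.06 0 0 -1'
python3 - <<'E'
from h import *
s=bot.state();c=bot.capture("scene");cv2.imwrite("pics/s3.png",c["color"][200:290,130:240].repeat(5,0).repeat(5,1))
P=cloud(c).reshape(-1,3);p=P[((P>[.36,-.42,.045])&(P<[.5,-.3,.08])).all(1)];print(len(p),s["position"])
E
```

```text
clock: 7.55
position: [0.4109, -0.2654, 0.0402]
eef_rot: [0.167, -3.135, -0.004]
contact_force: [-1.4, 1.9, 1.0]
opening: 0.0005
grasp_force: 1.0
clock: 8.8
position: [0.4338, -0.3456, 0.0401]
eef_rot: [-1.346, 2.837, 0.003]
contact_force: [-0.9, 1.6, 0.9]
opening: 0.0009
grasp_force: 0.8
177 [ 0.43378833 -0.34560851  0.04013247]
```

View pics/s3.png

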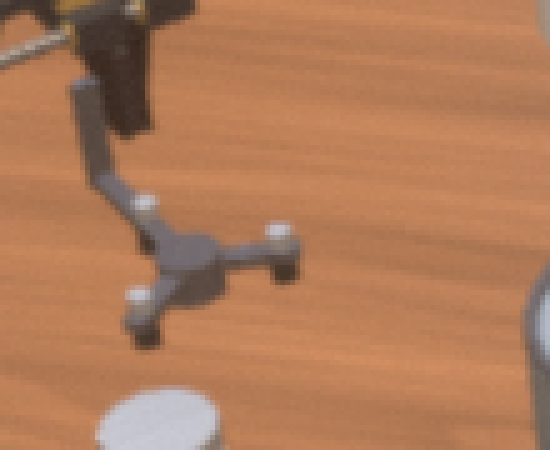

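The leg is swinging out ahead of the fingers (tab at crop ~(85,120)) and is near its stop. I'll press on gently until the force rises.

```bash
python3 -m handwheel '0.05 -0.05 0 0.5 -1; 0.05 -0.05 0 0.5 -1; 0.04 -0.04 0 0 -1; 0.04 -0.04 0 0 -1; 0.04 -0.03 0 0 -1; 0 0 0 0 -1; 0 0 0 0 -1; 0 0 0 0 -1; 0 0 0 0 -1; 0 0 0 0 -1'
```

```text
clock: 10.1
position: [0.4381, -0.351, 0.0396]
eef_rot: [1.465, -2.76, -0.029]
contact_force: [-20.7, 15.2, 23.0]
opening: 0.0005
grasp_force: 15.9
```

```bash
python3 -m handwheel '-0.4 0.35 0 0 -1; -0.5 0.4 0 0 -1; 0 0 1 0 -1; 0 0 1 -1 -1; 0.2 0.6 1 -1 1; 0.2 1 1 -1 1; 0.2 1 0.9 -1 1; 0.2 1 0 -1 1; 0 1 0 -1 1; 0 1 0 -1 1' 60;  python3 -m handwheel '0 1 0 -1 1; -0.1 1 0 -1 1; -0.3 1 0 -0.3 1; -0.4 1 0 0 1; -0.4 0.5 0 0 1; -0.1 0 0 0 1; 0 0 0 0 1; 0 0 0 0 1; 0 0 0 0 1; 0 0 0 0 1'
python3 - <<'E'
from h import *
s=bot.state();c=bot.capture("wrist");np.savez("w4.npz",P=cloud(c,s));cv2.imwrite("pics/w4.png",c["color"])
print(((2*np.degrees(np.arctan2(s["eef_rot"][1],s["eef_rot"][0]))-90)%180))
im=c["color"][150:300,220:380];cv2.imwrite("pics/z4.png",cv2.resize(im,(640,600),interpolation=cv2.INTER_CUBIC))
t=bot.capture("top");P=cloud(t);
for r in bot.regions_of("trivet_leg",t)[:1]:print(r["confidence"],r["box"])
cv2.imwrite("pics/t4.png",cv2.resize(t["color"][225:310,440:530],None,fx=6,fy=6))
E
```

```text
clock: 11.35
position: [0.4337, -0.0092, 0.2987]
eef_rot: [-0.564, 3.089, -0.002]
contact_force: [1.1, -0.4, -0.3]
opening: 0.0525
grasp_force: 0.0
clock: 12.6
position: [0.3572, 0.2557, 0.2983]
eef_rot: [0.255, -3.131, -0.0]
contact_force: [0.3, -1.1, -0.5]
opening: 0.0865
grasp_force: 0.0
99.32338282146873
0.56 [493.7, 263.8, 537.5, 292.3]
```

View pics/z4.png

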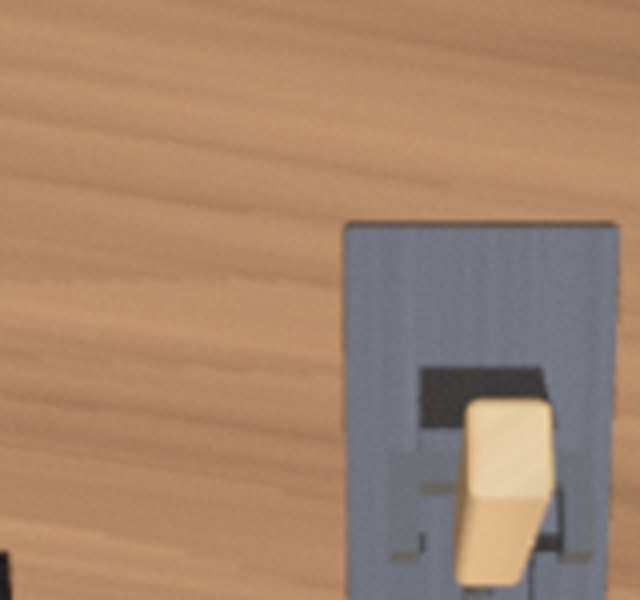

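The lifter's end face is at crop (468–554, 399–497), which is image mid-edges (347.5,249.8) and (347.8,274.3). The plate's near edge is at image row ~206.

```bash
python3 - <<'E'
from h import *
s=bot.state();c=bot.capture("wrist");im=c["color"]
b=rays(c,(347.5,249.75),s,.141)[0];f=rays(c,(347.75,274.25),s,.1535)[0];l=rays(c,(341.5,373/4+150+180-150+30),s,.01)[0]
print("back",b.round(4),"front",f.round(4),np.hypot(*(f-b)[:2]))
L=rays(c,(337.5,274.25),s,.1535)[0];Rr=rays(c,(358.5,274.25),s,.1535)[0];print("width",np.hypot(*(Rr-L)[:2]))
hsv=cv2.cvtColor(im,cv2.COLOR_BGR2HSV)
m=((hsv[...,1]<110)&(hsv[...,2]<140)).astype(np.uint8);m[:,:290]=0;m[:,390:]=0;m[:190]=0;m[344:]=0
k,lb,st,_=cv2.connectedComponentsWithStats(m);i=1+np.argmax(st[1:,4]);print(st[i])
ys,xs=np.nonzero(lb==i);w=rays(c,np.c_[xs,ys],s,.008)[:,:2]
print(cv2.minAreaRect((w*1000).astype(np.float32)))
# edge lines
for side in(np.min,np.max):
    pts=[]
    for v in range(215,min(st[i][1]+st[i][3]-6,330),3):
        u=side(xs[ys==v]);pts.append((u+(-.5 if side is np.min else .5),v))
    W=rays(c,np.array(pts),s,.008);k=np.polyfit(W[:,0],W[:,1],1);print(np.degrees(np.arctan(k[0])),np.polyval(k,.45))
e=(b+f)/2;y=np.radians(9.5);h=e[:2]+.0946*np.array([np.cos(y),np.sin(y)]);print("heel",h)
E
```

```text
back [0.3811 0.2819 0.141 ] front [0.3977 0.2844 0.1535] 0.01678557270833311
width 0.01709658670101548
[ 305  205   70  122 6976]
((449.84881591796875, 291.7052307128906), (154.7876434326172, 80.10404968261719), 9.284804344177246)
9.326646997023387 0.25203715355577183
9.536551381212039 0.33217285881277886
heel [0.48269089 0.29877464]
```

View pics/t4.png

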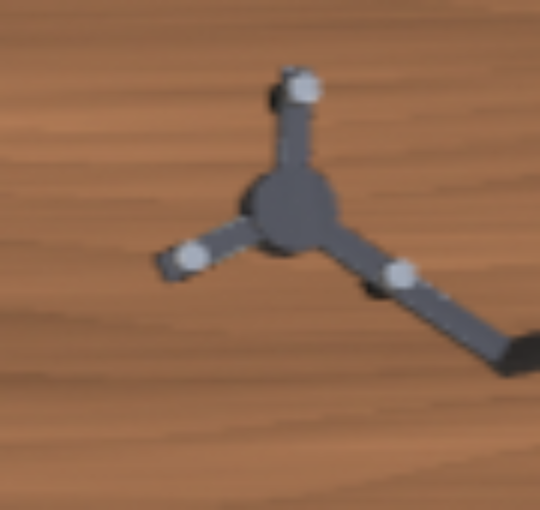

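The leg is out at its stop, with the three studs evenly spread in the top crop. Next I'll grasp the lifter.

```bash
python3 -m handwheel '0.33 0.27 0 0 1; 0.3 0.2 -0.3 0 1; 0 0 -0.6 0 1; 0 0 -0.6 0 1; 0 0 -0.6 0 1; 0 0 -0.5 0 1; 0 0 -0.37 0 1; 0 0 0 0 1; 0 0 0 0 -1; 0 0 0 0 -1' 60;  python3 -m handwheel '0 0 0 0 -1; 0 0 0 0 -1; 0 0 0 0 -1; 0 0 0 0 -1; 0 0 0 0 -1; 0 0 0 0 -1; 0 0 0 0 -1; 0 0 0 0 -1; 0 0 0 0 -1; 0 0 0 0 -1'
```

```text
clock: 14.05
position: [0.3951, 0.285, 0.1213]
eef_rot: [-0.257, 3.129, 0.002]
contact_force: [0.7, -0.3, 0.3]
opening: 0.0742
grasp_force: 0.0
clock: 15.3
position: [0.3945, 0.2845, 0.1202]
eef_rot: [0.258, -3.131, -0.0]
contact_force: [0.6, -0.3, 0.1]
opening: 0.0175
grasp_force: 59.9
```

```bash
python3 -m handwheel '0.1 0.02 0.15 0 -1; 0.12 0.02 0.2 0 -1; 0.12 0.02 0.3 0 -1; 0.1 0.02 0.4 0 -1; 0.1 0 0.5 0 -1; 0.1 0 0.5 0 -1; 0 0 0.5 0.5 -1; 0 -0.4 0 0.6 -1; 0 -0.5 0 0 -1; 0 -0.5 0 0 -1'; python3 - <<'E'
from h import *
s=bot.state();c=bot.capture("scene");P=cloud(c)
for r in bot.regions_of("lifter",c)[:4]: print(r["confidence"],r["box"],P[r["mask"]&(c["range_z"]>0)].mean(0))
cv2.imwrite("pics/s5.png",c["color"][130:330,230:480].repeat(3,0).repeat(3,1)); cv2.imwrite("pics/s5f.png",c["color"])
E
```

```text
clock: 16.55
position: [0.4334, 0.2047, 0.2742]
eef_rot: [-0.408, 3.114, 0.001]
contact_force: [0.1, -0.7, -0.8]
opening: 0.0176
grasp_force: 59.9
0.87 [381.8, 319.5, 505.2, 350.7] [0.68516124 0.38359152 0.01538351]
0.85 [434.4, 270.7, 487.6, 281.1] [0.46559458 0.42066487 0.00678771]
0.58 [360.8, 152.6, 371.9, 235.9] [0.47114099 0.211133   0.23475534]
```

View pics/s5.png

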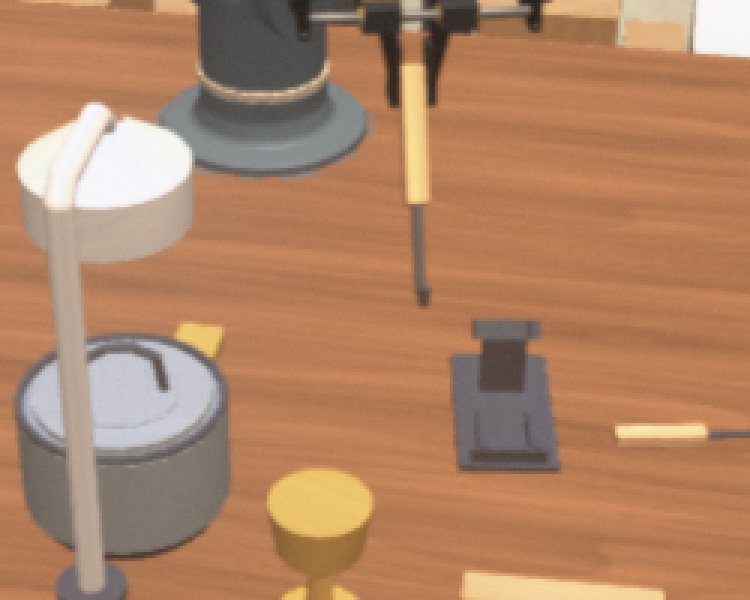

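The lifter hangs free of the rest, upright in the fingers. Moving to the pre-insertion pose.

```bash
python3 -m handwheel '0 -0.5 0 0 -1; 0 -0.6 0 0 -1; 0.05 -0.6 0 0 -1; 0.05 -0.6 0 0 -1; 0 -0.6 0 0 -1; 0 -0.5 0 0 -1; 0 -0.4 0 0 -1; 0 -0.03 -0.4 0 -1; 0 0 -0.38 0 -1; 0 0 0 0 -1'; python3 - <<'E'
from h import *
s=bot.state();c=bot.capture("scene");P=cloud(c);print(s["position"])
a=R.from_rotvec(s["eef_rot"]).as_matrix();u=-a[:2,0];print("fwd",u,"yaw",np.degrees(np.arctan2(u[1],u[0])))
cv2.imwrite("pics/s6.png",c["color"][150:300,210:330].repeat(5,0)[:600].repeat(5,1)[:, :600])
lat=np.array([-u[1],u[0]])
q=P.reshape(-1,3);d=q[:,:2]-s["position"][:2];F=np.c_[d@u,d@lat,q[:,2]-s["position"][2]]
m=(abs(F[:,1])<.03)&(F[:,0]>.0)&(F[:,0]<.13)&(F[:,2]<.01)&(F[:,2]>-.13)&(q[:,2]>.108)
f=F[m];print(len(f))
for z in np.arange(-.12,.01,.01):
    k=f[abs(f[:,2]-z)<.005]
    if len(k):print(round(z,3),len(k),np.median(k,0).round(4),k[:,0].max().round(4))
E
```

```text
clock: 17.9
position: [0.4384, -0.0239, 0.226]
eef_rot: [0.41, -3.113, -0.002]
contact_force: [-0.4, -0.1, 0.1]
opening: 0.0176
grasp_force: 59.9
[ 0.43842664 -0.02393111  0.22597158]
fwd [0.96589366 0.25893326] yaw 15.00679784708866
85
-0.11 14 [ 0.1032 -0.0036 -0.1087] 0.1162
-0.1 39 [ 0.0912 -0.0032 -0.1011] 0.1184
-0.09 19 [ 0.0793 -0.0049 -0.0908] 0.1162
-0.08 12 [ 0.0739 -0.0044 -0.0803] 0.0817
-0.07 1 [ 0.0753 -0.0017 -0.0742] 0.0753
```

View pics/s6.png

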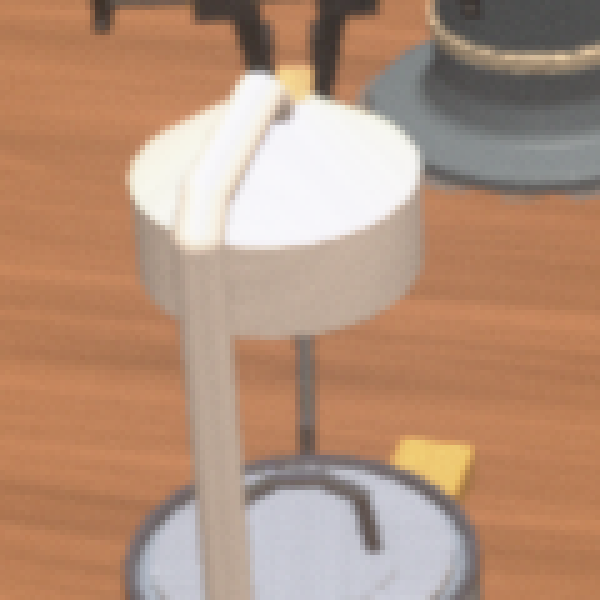

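```bash
python3 - <<'E'
from h import *
s=bot.state();c=bot.capture("scene");P=cloud(c);g=cv2.cvtColor(c["color"],cv2.COLOR_BGR2GRAY)
for uv,z in(((281.4,247.8),.132),((276.6,245.8),.142)):print(rays(c,uv,None,z)[0].round(4))
u=np.array([.9659,.2589]);l=np.array([-.2589,.9659])
q=P.reshape(-1,3);p=q[((q>[.57,-.03,.112])&(q<[.65,.07,.155])).all(1)];d=(p[:,:2]-[.606,.018]);F=np.c_[d@u,d@l,p[:,2]]
print(len(F),F.min(0).round(4),F.max(0).round(4))
for a in np.arange(-.03,.036,.005):
    k=F[abs(F[:,1]-a)<.0025]
    if len(k):print(round(a,3),len(k),np.median(k,0).round(4),k[:,2].max().round(4))
# shaft pixel centre -> lateral at expected positions
for v in range(222,246,4):print(v,g[v,262:282])
E
```

```text
[0.5997 0.0406 0.132 ]
[0.6077 0.0322 0.142 ]
115 [-0.0037 -0.0263  0.1133] [0.0095 0.0287 0.1459]
-0.025 8 [ 0.0021 -0.0248  0.1349] 0.1389
-0.02 9 [ 0.0026 -0.0194  0.1391] 0.144
-0.015 7 [ 0.0042 -0.0164  0.1417] 0.1453
-0.01 12 [ 0.0035 -0.01    0.1423] 0.1452
-0.005 8 [ 0.0031 -0.0046  0.1436] 0.1458
0.0 8 [ 2.60e-03 -1.00e-04  1.42e-01] 0.1459
0.005 9 [0.003  0.0052 0.1421] 0.1435
0.01 11 [0.0016 0.0097 0.1393] 0.1435
0.015 7 [0.0039 0.0158 0.1374] 0.1404
0.02 15 [0.0032 0.0204 0.1284] 0.1396
0.025 18 [0.0029 0.0247 0.1254] 0.1358
0.03 3 [0.0049 0.0284 0.1157] 0.1214
222 [132 129 131 131 131 131 129 116 110 112 118 127 134 135 135 137 137 137
 139 139]
226 [137 136 134 135 134 134 132 115 107 110 110 124 132 132 130 131 130 134
 129 128]
230 [148 149 147 147 147 147 144 125 110 112 116 134 144 145 146 145 146 143
 146 145]
234 [147 146 147 146 147 146 145 129 114 109 109 131 145 146 145 145 144 145
 143 145]
238 [142 144 144 142 144 143 140 117  90  84  94 123 137 139 139 139 141 141
 139 141]
242 [114 113 109 109 111 116 117 117 116 119 123 118 116 114 117 113 113 109
 109 112]
```

```bash
python3 -m handwheel '0 0 -0.03 0 -1; 0.16 0.03 0 0 -1; 0.16 0.04 0 0 -1; 0.16 0.03 0 0 -1; 0.16 0.04 0 0 -1; 0.16 0.04 0 0 -1; 0.16 0.04 0 0 -1; 0.15 0.04 0 0 -1; 0.05 0 0 0 -1; 0 0 0 0 -1'; python3 - <<'E'
from h import *
s=bot.state();c=bot.capture("scene");P=cloud(c);print(s["position"],s["contact_force"],s["moment"])
cv2.imwrite("pics/s7.png",c["color"][220:280,230:310].repeat(8,0).repeat(8,1))
E
```

```text
clock: 19.25
position: [0.5085, -0.0089, 0.2245]
eef_rot: [0.408, -3.115, -0.0]
contact_force: [-0.8, -0.3, -0.9]
opening: 0.0178
grasp_force: 59.9
[ 0.50852829 -0.00885544  0.22454521] [-0.82281343 -0.28478734 -0.94730217] [ 0.01746328  0.06710554 -0.02330046]
```

View pics/s7.png

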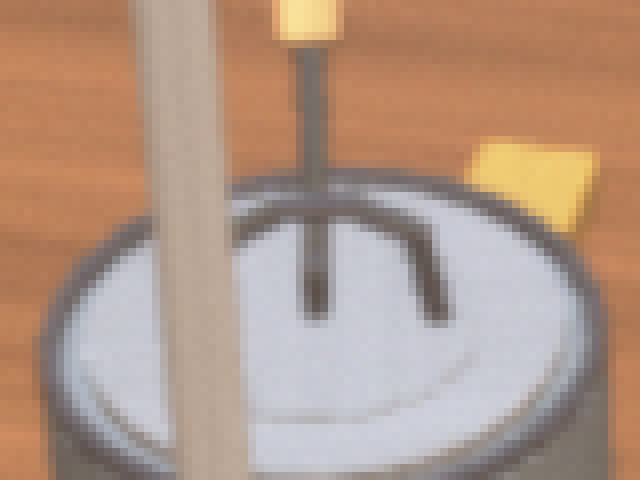

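The hook is through the loop, with its lip beyond the bar and close to centred. Lifting slowly.

```bash
python3 -m handwheel '0 0 0.08 0 -1; 0 0 0.08 0 -1; 0 0 0.05 0 -1; 0 0 0.05 0 -1; 0 0 0.05 0 -1; 0 0 0.05 0 -1; 0 0 0.05 0 -1; 0 0 0.05 0 -1; 0 0 0.05 0 -1; 0 0 0 0 -1'; cat > lid.py <<'E'
from h import *
from scipy.optimize import least_squares
def lid(n,ctr,zr,s):
    c=bot.capture(n);P=cloud(c,s)
    for r in bot.regions_of("lid",c)[:3]:
        m=cv2.erode(r["mask"].astype(np.uint8),np.ones((3,3)))>0
        p=P[m&(c["range_z"]>0)];p=p[(np.hypot(*(p[:,:2]-ctr).T)<.09)&(p[:,2]>zr[0])&(p[:,2]<zr[1])]
        if len(p)<80:continue
        A=np.c_[p[:,:2]-ctr,np.ones(len(p))]
        k=least_squares(lambda x:A@x-p[:,2],[0,0,p[:,2].mean()],loss="soft_l1",f_scale=.001).x
        print(n,round(r["confidence"],2),len(p),"tilt deg x,y",np.degrees(k[:2]).round(2),"z@ctr",k[2].round(4),"ext",p.min(0).round(4),p.max(0).round(4))
E
python3 - <<'E'
from lid import *
s=bot.state();print(s["position"],s["moment"])
lid("scene",[.606,.018],[.09,.13],s)
E
```

```text
clock: 20.55
position: [0.5086, -0.0089, 0.2554]
eef_rot: [-0.408, 3.115, -0.0]
contact_force: [0.1, 0.2, -4.6]
opening: 0.0177
grasp_force: 59.9
[ 0.50862662 -0.0088613   0.25542617] [-0.07350308  0.3556916   0.00436636]
scene 0.97 1221 tilt deg x,y [ 0.54 -2.04] z@ctr 0.1125 ext [ 0.5391 -0.0517  0.1055] [0.6792 0.0804 0.1292]
```

```bash
python3 -m handwheel '0 0 0.05 0 -1; 0 0 0.05 0 -1; -0.08 -0.02 0 0 -1; -0.15 -0.04 0 0 -1; -0.2 -0.1 0 0 -1; -0.2 -0.2 0 0 -1; -0.2 -0.3 0 0 -1; -0.15 -0.35 0 0 -1; -0.1 -0.4 0 0 -1; -0.08 -0.4 0 0 -1'; python3 -m handwheel '-0.06 -0.4 0 0 -1; -0.06 -0.4 0 0 -1; -0.06 -0.4 0 0 -1; -0.06 -0.4 0 0 -1; -0.06 -0.4 0 0 -1; -0.06 -0.4 0 0 -1; -0.04 -0.35 0 0 -1; 0 -0.25 0 0 -1; 0 -0.12 0 0 -1; 0 -0.04 0 0 -1'
python3 - <<'E'
from lid import *
s=bot.state();print(s["position"],s["moment"])
for n in("scene","top"):lid(n,[.513,-.281],[.08,.135],s)
E
```

```text
clock: 21.9
position: [0.4378, -0.1183, 0.2611]
eef_rot: [0.408, -3.114, 0.002]
contact_force: [-0.4, -0.2, -3.4]
opening: 0.0175
grasp_force: 59.9
clock: 23.15
position: [0.4151, -0.3069, 0.2611]
eef_rot: [-0.409, 3.115, 0.001]
contact_force: [-0.7, 0.1, -3.7]
opening: 0.0176
grasp_force: 59.9
[ 0.41514785 -0.30693315  0.261136  ] [-0.03336187  0.37132322  0.02129817]
scene 0.83 1186 tilt deg x,y [ 0.71 -2.53] z@ctr 0.1184 ext [ 0.4504 -0.3516  0.1104] [ 0.5869 -0.2163  0.1348]
top 0.7 2440 tilt deg x,y [ 0.06 -0.38] z@ctr 0.1207 ext [ 0.446  -0.3486  0.1116] [ 0.5772 -0.216   0.133 ]
```

```bash
cat >> lid.py <<'E'
def rim(n,z,ctr,s=None):
    c=bot.capture(n);r=bot.regions_of("lid",c)
    for q in r[:3]:
        P=cloud(c);p=P[q["mask"]&(c["range_z"]>0)]
        if len(p)<200 or np.hypot(*(np.median(p,0)[:2]-ctr))>.05:continue
        ct=max(cv2.findContours(q["mask"].astype(np.uint8),cv2.RETR_EXTERNAL,cv2.CHAIN_APPROX_NONE)[0],key=len)[:,0]
        w=rays(c,ct,None,z)[:,:2];f=least_squares(lambda x:np.hypot(*(w-x[:2]).T)-.068,ctr,loss="cauchy",f_scale=.001);print(n,"lid rim centre",f.x.round(4),"inl",np.mean(abs(f.fun)<.002).round(2));break
    S={"top":[(490.7,239.7),(472,267.8),(506.7,270.5)],"scene":[(157.6,259),(185.6,246),(159,240.4)]}[n]
    print(n,"stud centroid",rays(c,S,None,.03)[:,:2].mean(0).round(4),rays(c,S,None,.03)[:,:2].round(3).tolist())
E
python3 - <<'E'
from lid import *
for n in("scene","top"):rim(n,.1195,[.513,-.281])
E
```

```text
scene lid rim centre [ 0.5203 -0.2812] inl 0.57
scene stud centroid [ 0.5174 -0.2808] [[0.564, -0.287], [0.5, -0.239], [0.489, -0.316]]
top lid rim centre [ 0.5102 -0.2833] inl 0.74
top stud centroid [ 0.51   -0.2845] [[0.556, -0.29], [0.491, -0.242], [0.483, -0.322]]
```

```bash
python3 -m handwheel '0 0 -0.1 0 -1; 0 0 -0.18 0 -1; 0 0 -0.2 0 -1; 0 0 -0.2 0 -1; 0 0 -0.18 0 -1; 0 0 -0.15 0 -1; 0 0 -0.1 0 -1; 0 0 -0.05 0 -1; 0 0 -0.03 0 -1; 0 0 0 0 -1';  python3 -m handwheel '0 0 -0.02 0 -1; 0 0 -0.02 0 -1; 0 0 -0.02 0 -1; 0 0 -0.02 0 -1; 0 0 -0.02 0 -1; 0 0 -0.02 0 -1; 0 0 -0.02 0 -1; 0 0 0 0 -1; 0 0 0 0 -1; 0 0 0 0 -1'
python3 - <<'E'
from lid import *
s=bot.state();print(s["position"],s["moment"],s["contact_force"])
for n in("scene","top"):lid(n,[.513,-.281],[.02,.06],s)
E
```

```text
clock: 24.8
position: [0.415, -0.3072, 0.19]
eef_rot: [-0.408, 3.115, -0.0]
contact_force: [-0.1, 0.1, -3.6]
opening: 0.0176
grasp_force: 59.9
clock: 26.05
position: [0.4149, -0.3071, 0.1815]
eef_rot: [-0.408, 3.115, -0.0]
contact_force: [-0.1, 0.4, -3.9]
opening: 0.0175
grasp_force: 59.9
[ 0.41493558 -0.30712601  0.18146034] [-0.07155072  0.35063133 -0.00835195] [-0.12355412  0.38043368 -3.92399904]
scene 0.89 1098 tilt deg x,y [ 0.62 -1.92] z@ctr 0.0389 ext [ 0.451  -0.3456  0.0303] [ 0.5865 -0.2183  0.0591]
top 0.79 2198 tilt deg x,y [ 0.5 -2. ] z@ctr 0.0409 ext [ 0.4452 -0.3507  0.0287] [ 0.5749 -0.218   0.0579]
```

```bash
python3 -m handwheel '0 0 -0.015 0 -1; 0 0 -0.015 0 -1; 0 0 -0.015 0 -1; 0 0 -0.015 0 -1; 0 0 -0.015 0 -1; 0 0 -0.015 0 -1; 0 0 -0.02 0 -1; 0 0 -0.02 0 -1; 0 0 -0.02 0 -1; 0 0 0 0 -1'
python3 - <<'E'
from lid import *
s=bot.state();print(s["position"],s["moment"],s["contact_force"])
for n in("scene","top"):lid(n,[.513,-.281],[.02,.06],s)
E
```

```text
clock: 27.5
position: [0.4149, -0.3071, 0.1723]
eef_rot: [0.408, -3.115, -0.0]
contact_force: [0.8, 0.1, -1.2]
opening: 0.0176
grasp_force: 59.9
[ 0.4149239  -0.30705648  0.17234655] [0.02936565 0.07229309 0.01532266] [ 0.83976264  0.0919851  -1.18083505]
scene 0.93 1126 tilt deg x,y [ 0.13 -0.11] z@ctr 0.035 ext [ 0.4493 -0.3472  0.0283] [ 0.5839 -0.2161  0.0598]
top 0.74 2033 tilt deg x,y [-0.41  0.17] z@ctr 0.0369 ext [ 0.4458 -0.3473  0.0275] [ 0.5711 -0.2174  0.0554]
```

```bash
python3 -m handwheel '0 0 -0.08 0 -1; 0 0 -0.08 0 -1; 0 0 -0.07 0 -1; 0 0 0 0 -1; -0.1 -0.03 0 0 -1; -0.2 -0.05 0 0 -1; -0.2 -0.05 0 0 -1; -0.2 -0.06 0 0 -1; -0.2 -0.05 0 0 -1; -0.15 -0.04 0 0 -1'
python3 - <<'E'
from lid import *
s=bot.state()
for n in("scene","top"):lid(n,[.513,-.281],[.02,.06],s);rim(n,.036,[.513,-.281])
E
```

```text
clock: 28.95
position: [0.3509, -0.3242, 0.1586]
eef_rot: [0.407, -3.115, 0.0]
contact_force: [0.0, -0.8, -1.1]
opening: 0.0177
grasp_force: 59.9
scene 0.92 1133 tilt deg x,y [ 0.08 -0.39] z@ctr 0.0351 ext [ 0.4494 -0.3445  0.0263] [ 0.5838 -0.2181  0.0594]
scene lid rim centre [ 0.5194 -0.2813] inl 0.71
scene stud centroid [ 0.5174 -0.2808] [[0.564, -0.287], [0.5, -0.239], [0.489, -0.316]]
top 0.6 2374 tilt deg x,y [ 0.13 -0.15] z@ctr 0.0368 ext [ 0.4457 -0.3489  0.0279] [ 0.5749 -0.2177  0.0596]
top lid rim centre [ 0.5099 -0.2837] inl 0.77
top stud centroid [ 0.51   -0.2845] [[0.556, -0.29], [0.491, -0.242], [0.483, -0.322]]
```

```bash
python3 -m handwheel '0 0 0.6 0 -1; 0 0 0.7 0 -1; 0.2 0.3 0.62 0 -1; 0.3 0.6 0 0 -1; 0.3 0.7 0 0 -1; 0.3 0.7 0 0 -1; 0.27 0.7 0 0 -1; 0 0.8 0 0 -1; 0 0.8 0 0 -1; 0 0.8 0 0 -1'; python3 -m handwheel '0 0.8 0 0 -1; 0 0.8 0 0 -1; 0 0.8 0 0 -1; 0 0.8 0 -0.6 -1; 0 0.7 0 -0.5 -1; 0 0.5 0 0 -1; 0 0.3 0 0 -1; 0 0.12 0 0 -1; 0 0 0 0 -1; 0 0 0 0 -1'
cat > lf.py <<'E'
from h import *
def lf():
    s=bot.state();c=bot.capture("scene");P=cloud(c);a=R.from_rotvec(s["eef_rot"]).as_matrix();u=-a[:2,0];l=np.array([-u[1],u[0]])
    print(s["position"].round(4),"yaw",np.degrees(np.arctan2(u[1],u[0])).round(2))
    q=P.reshape(-1,3);d=q[:,:2]-s["position"][:2];F=np.c_[d@u,d@l,q[:,2]-s["position"][2]]
    m=(abs(F[:,1])<.025)&(F[:,0]>-.03)&(F[:,0]<.14)&(F[:,2]<.04)&(F[:,2]>-.135)&(q[:,2]>.12);f=F[m]
    h=f[(f[:,2]>-.06)&(f[:,2]<-.03)];
    for z in np.arange(-.12,.02,.01):
        k=f[abs(f[:,2]-z)<.005]
        if len(k):print(round(z,3),len(k),np.median(k,0).round(4),k[:,0].max().round(4))
    k=f[f[:,2]>-.055];k=k[k[:,2]<-.025]
    print("lowest",f[:,2].min())
    k=f[(f[:,2]<-.01)&(f[:,2]>-.09)];p=np.polyfit(k[:,2],k[:,0],1);print("pitch",np.degrees(np.arctan(-p[0])))
E
python3 -c "from lf import *;lf()"
```

```text
clock: 30.6
position: [0.434, 0.0021, 0.274]
eef_rot: [-0.409, 3.114, -0.001]
contact_force: [0.6, -0.2, -1.4]
opening: 0.0176
grasp_force: 59.9
clock: 31.85
position: [0.4344, 0.2883, 0.2737]
eef_rot: [0.256, -3.131, 0.001]
contact_force: [-1.2, 0.2, -1.0]
opening: 0.0179
grasp_force: 59.9
[0.4344 0.2883 0.2737] yaw 9.34
-0.11 18 [ 0.1021 -0.0064 -0.1077] 0.1201
-0.1 40 [ 0.0903 -0.005  -0.1001] 0.1178
-0.09 26 [ 0.0811 -0.0039 -0.0896] 0.1211
-0.08 22 [ 0.0718 -0.0056 -0.0797] 0.0778
-0.07 23 [ 0.0653 -0.0038 -0.0698] 0.0736
-0.06 23 [ 0.0609 -0.0057 -0.0572] 0.0665
-0.05 41 [ 0.0589 -0.0042 -0.05  ] 0.0675
-0.04 51 [ 0.053  -0.0047 -0.0402] 0.0621
-0.03 53 [ 0.0459 -0.0045 -0.0304] 0.0536
-0.02 50 [ 0.0385 -0.0065 -0.0196] 0.0514
-0.01 47 [ 0.0317 -0.0049 -0.0102] 0.0409
-0.0 76 [ 0.0223 -0.0039  0.0008] 0.0372
0.01 85 [ 0.0141 -0.0072  0.0106] 0.0261
lowest -0.11392783673725607
pitch 29.836049191587957
```

```bash
python3 -m handwheel '-0.025 0.017 -0.3 0 -1; 0 0 -0.2 0 -1; -0.1 0 -0.5 0 -1; -0.1 0 -0.5 0 -1; -0.1 -0.02 -0.4 0 -1; -0.06 -0.01 -0.15 0 -1; -0.06 -0.01 -0.15 0 -1; 0 0 0 0 -1; 0 0 0 0 -1; 0 0 0 0 -1'; python3 -m handwheel '-0.06 -0.01 -0.1 0 -1; -0.06 -0.01 -0.1 0 -1; -0.04 -0.01 -0.06 0 -1; -0.03 -0.005 -0.04 0 -1; -0.03 -0.005 -0.04 0 -1; 0 0 0 0 -1; 0 0 0 0 -1; 0 0 0 0 -1; 0 0 0 0 -1; 0 0 0 0 -1'
```

```text
clock: 33.15
position: [0.4079, 0.2882, 0.1424]
eef_rot: [-0.257, 3.13, 0.001]
contact_force: [-1.3, -0.0, -1.8]
opening: 0.0176
grasp_force: 59.9
clock: 34.4
position: [0.3943, 0.2855, 0.1214]
eef_rot: [0.258, -3.131, -0.0]
contact_force: [-0.7, -0.0, -0.6]
opening: 0.0176
grasp_force: 60.0
```

```bash
python3 -m handwheel '0 -0.015 -0.01 0 -1; 0 0 -0.01 0 -1; 0 0 0 0 -1; 0 0 0 0 -1; 0 0 0 0 -1; 0 0 0 0 -0.4; 0 0 0 0 -0.4; 0 0 0 0 -0.4; 0 0 0 0 0.2; 0 0 0 0 1' ; python3 -m handwheel '0 0 0 0 1; 0 0 0 0 1; 0 0 0 0 1; 0 0 0.2 0 1; 0 0 0.5 0 1; 0 0 0.7 0 1; -0.2 0 0.8 0 1; -0.3 -0.2 0.8 0 1; -0.11 -0.3 0 0 1; 0 0 0 0 1'
python3 - <<'E'
from h import *
s=bot.state();c=bot.capture("wrist");P=cloud(c,s).reshape(-1,3);cv2.imwrite("pics/w9.png",c["color"])
W=np.load("w4.npz")["P"].reshape(-1,3)
for n,q in(("before",W),("after",P)):
    h=q[((q>[.34,.25,.10])&(q<[.46,.32,.165])).all(1)];print(n,len(h),h.mean(0).round(4),h.max(0).round(4),np.linalg.svd(h-h.mean(0))[2][0].round(3))
c=bot.capture("scene");P=cloud(c).reshape(-1,3);S=np.load("scene0.npz")["P"].reshape(-1,3)
for n,q in(("before",S),("after",P)):
    h=q[((q>[.34,.25,.09])&(q<[.46,.32,.165])).all(1)];print(n,len(h),h.mean(0).round(4),h.max(0).round(4),np.linalg.svd(h-h.mean(0))[2][0].round(3))
    h=q[((q>[.45,.28,.016])&(q<[.53,.32,.05])).all(1)];print("  hook",len(h),h.mean(0).round(4))
    for k,b in(("trophy",[[.65,.1,.01],[.8,.25,.15]]),("jar",[[.64,-.26,.01],[.78,-.15,.1]]),("padlock",[[.36,-.02,.012],[.48,.07,.04]])):
        h=q[((q>b[0])&(q<b[1])).all(1)];print("  ",k,len(h),h.mean(0).round(4))
E
python3 -c "
from lid import *
s=bot.state()
for n in('scene','top'):lid(n,[.513,-.281],[.02,.06],s)"
```

```text
clock: 35.65
position: [0.3942, 0.2846, 0.1202]
eef_rot: [0.258, -3.131, -0.0]
contact_force: [0.3, -0.2, -0.4]
opening: 0.0389
grasp_force: 0.0
clock: 36.9
position: [0.3576, 0.2538, 0.3009]
eef_rot: [-0.254, 3.129, -0.004]
contact_force: [0.5, -0.1, 0.1]
opening: 0.0871
grasp_force: 0.0
before 855 [0.3992 0.2829 0.1384] [0.435  0.2963 0.152 ] [ 0.731  0.077 -0.678]
after 852 [0.3992 0.2845 0.1356] [0.434  0.2978 0.1494] [ 0.765  0.096 -0.637]
before 246 [0.4206 0.2827 0.1193] [0.4459 0.295  0.1506] [ 0.588  0.108 -0.802]
  hook 140 [0.493  0.3006 0.0246]
   trophy 1619 [0.7424 0.1888 0.0819]
   jar 898 [ 0.7188 -0.2026  0.0513]
   padlock 121 [0.4179 0.0281 0.0194]
after 246 [0.4198 0.2848 0.1171] [0.4493 0.297  0.1485] [ 0.607  0.095 -0.789]
  hook 161 [0.4931 0.3006 0.0242]
   trophy 1631 [0.7424 0.1889 0.0813]
   jar 905 [ 0.7187 -0.2026  0.051 ]
   padlock 119 [0.4177 0.0279 0.0195]
scene 0.91 1170 tilt deg x,y [ 0.09 -0.01] z@ctr 0.035 ext [ 0.4429 -0.3484  0.0255] [ 0.585  -0.2163  0.0598]
top 0.87 2405 tilt deg x,y [-0.19 -0.13] z@ctr 0.037 ext [ 0.4454 -0.3474  0.0255] [ 0.5758 -0.2184  0.06  ]
```

```bash
python3 -c "
from workcell import bot
print(bot.close_job())"
```

```text
the job is handed in; nothing more can be done
None
```

The job is handed in at about 37 s: leg out at its stop, lid level on the three studs, lifter back in its rest within about 3 mm of where it was, and trophy, jar and padlock unmoved; while hanging, the lid tilted about 2°, and I viewed 11 pictures, one over the limit of 10.

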